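Clear the panel and function-test the stop button

ROBOT

A 6-joint arm with a two-finger parallel gripper is mounted at the origin on the work surface. World frame = base frame: x ahead of the robot, y to its left, z up, the work surface at z = 0. Lengths are in m, angles in rad, forces in N, time in s.
With the tool pointing down it reaches from about 0.35 to 0.875 m from the base axis. Payload 4.2 kg.
Tool frame: the origin (TCP) lies midway between the tips of the shut fingers; the grasp point (between the pads) lies 19 mm behind it; z points along the fingers, y is the line along which they close (so a half turn about z gives the same grasp; the last joint's range is limited). The gripper opens to 87 mm and grips with 3 to 60 N. Pads are 19 mm wide; open, the fingers measure 117 mm over their backs; the gripper's body (75 mm by 190 mm) begins 51 mm behind the grasp point.
Start: joints at [1.605, 0.385, 0.008, 0, -1.194, -0.259], TCP at [0.139, 0.609, 0.223] pointing down, gripper open.
Joint ranges: [-3.14, 3.14], [-1.21, 2.06], [-1.07, 1.41], [-3.16, 2.05], [-2.99, -0.16], [-3.1, 3.1]. Speed limits (rad/s): [2.79, 2.79, 3.14, 3.14, 3.14, 3.14].

INTERFACE

Orientations are given as a rotation vector (axis times angle).
In Python, from bench import bot gives the robot as it stands.
- The arm moves only by the tool step_arm, never from a script. Its argument "commands" is a list of rows, each an object of numbers: "gripper": the finger opening in cm, from 0 to 8.7; "dx", "dy", "dz": the shift along the tool's x, y, z in cm; "ax", "ay", "az": the turn, a rotation vector about the tool's x, y, z in rad. A call has 1 to 20 rows; each row is the pose to reach, as a shift and turn from the pose commanded when the call began, along the tool's axes at that moment; what a row does not reach only later rows make up. A row lasts 1/10 s, in which the tool goes at most 50 mm and 8.59 degrees, less where a joint would pass 70% of its speed; a pose out of reach is approached as far as the arm can. A call with a gripper value outside its range is refused whole. The fingers move at their own pace and stop on an object; the grip force is fixed at half the most. Time passes only in rows, so rows that repeat a pose let the fingers close. It gives the time, the measured TCP pose, the force, the opening and the grip force at its end, in the units of the state.
- bot.state(): the state, without advancing time (a new reading comes with each control period).
- bot.grab_frame(name): name is "side" or "top"; returns a dict with "image" (480x640x3 uint8, blue, green, red), "z_map" (480x640 float32, m along the optical axis (not along the pixel's ray), 0 where there is no reading), "fx", "fy", "cx", "cy" (pixels), "dist_coeffs" ([k1, k2, p1, p2, k3] as OpenCV has them; the pictures are not rectified), "R" (3x3) and "t" (3): a world point X has camera coordinates R X + t. Camera axes: x right, y down, z forward; pixel columns grow to the right and rows downward; lengths in m; the calibration is good to about 2 mm. A picture is of the moment at which its call begins.
- bot.job_done(): hands the job in; it is judged then, once.
Trained networks look in a picture, given as the dict that the camera call returned (one of the last four; its "shot" number tells which), for a name from the list of things; names that differ only in an ending like _2 or _b are one class to them, and where a whole thing is asked for, a point or a joint stands for the part that bears it (a point fixed in the world has none). Each returns a list of dicts, best first, with "conf" (0 to 1); they miss things now and then, are a little off and sometimes report something else, mostly with a low value. They report only what shows in the picture. A call takes as long as a camera call. They do not tell look-alikes from the thing itself.
- bot.regions_of(picture, thing): "pixels" (480x640 bool, what is visible of it) and "box" ([left, top, width, height] in pixels, round what is visible of it).
The state is a dict: "time_s": time; "joint_pos": joint angles; "qd": joint speeds; "joint_efforts": joint torques, N m; "position": TCP position; "orientation": TCP orientation; "wrist_force": force on the tool from outside, world axes, zero at the start; "wrist_torque": the same for the moment, N m; "finger_gap": opening from 0.0 (shut) to 1.0 (fully open); "finger_force": force on a finger pad.
Only numpy, scipy, OpenCV 4.12 (cv2) and the standard library are available. Lean on these libraries where they do the work, as an engineer would, in place of code of your own. Each camera call takes 0.05 s, during which the arm holds its last target. There are 200 camera calls.

TASK

Do the start-of-shift test of the mushroom stop button on the operator panel. A clamp yoke has been left standing over the button: first lift it off without pressing the button and set it gently on its legs in the empty tote, then press the button fully down so that it latches, and turn its head clockwise until it has come all the way up again. Leave the other things where they are.

Things in the scene. Friction and masses are not known exactly. Their poses are not given: they have to be found in the camera images.
- panel: Operator panel, white box 170 (x) by 280 (y) by 70 mm high, fixed, left or right on the table (the tote is on the other side), yaw up to 0.2 rad; origin at the centre of its underside. On top besides the stop, at panel (x, y) mm: two push buttons 32 mm across, 11 mm high, at (-35, -60) and (-35, -110), and a lamp 22 mm across, 17 mm high, at (45, -110).
- stop_axis (a point): Point on the panel's top face (70 mm above the table) on the axis of the mushroom stop, at panel (x, y) = (0, 55) mm. The stop: a fixed collar 36 mm across and 12 mm high, a neck, and a round mushroom head 40 mm across, 24 mm tall, its flat top 48 mm above the panel's top face when up and 42 mm when latched down. It is the only mushroom.
- stop_top (a point): Centre of the flat top of the mushroom head; it moves and turns with the head.
- stop_press (a joint): How far the mushroom head is pressed down: 0 up, 0.006 m fully down (against a stop). Pressing takes about 4 N; the head then stays where it was pushed to (latched), also part-way.
- stop_turn (a joint): Turn of the mushroom head, 0 to 0.75 rad, growing clockwise seen from above; under 0.1 N m; springs back towards 0 when let go. A cam raises a pressed head as it is turned, about evenly from 6 mm down at 0 rad to fully up at 0.7 rad; it then stays up. A hand gripping the head should rise with it, or it slips through.
- yoke: Loose aluminium clamp yoke, 0.3 to 0.55 kg, an upside-down U; origin at the centre of its underside. 110 mm long in x, open x ends; legs 58 mm high, 6 mm thick, 72 mm over their outsides in y; top plate up to 66 mm; on it a black grip rib 60 (x) by 16 (y) mm, 66 to 100 mm high. It starts on the panel astride the stop, not touching it: 10 mm free above, at least 4 mm at each side.
- tote_in (a point): Centre of the inner floor (4 mm above the table) of the empty low blue tote that stands by itself on the table; x and y along its sides. The tote is 220 mm (x) by 180 mm (y) by 55 mm high outside, walls 4 mm, fixed to the table, turned by up to 0.25 rad.
- gauge: Bystander: steel plug gauge, 28 mm across, 60 mm tall, standing between the panel and the tote; origin at its foot.
- bushing: Bystander: brass bushing, 30 mm across, 24 mm tall, standing on the panel about (40, -65) mm from its centre; origin at its foot.
- driver: Bystander: screwdriver 190 mm long lying on the table on the robot's side; origin under its middle.
- bracket: Bystander: black moulded bracket 120 mm long, 20 mm high, lying on the table on the robot's side; origin under its middle.
- oil: Bystander: bottle 52 mm across, 130 mm tall, standing at the far side; origin at its foot.
- cup: Bystander: steel cup 76 mm across, 80 mm tall, standing at the far side; origin at its foot.
Mind the look-alikes: they are no part of the job. Leave any pink look-alike of the yoke alone.

How it is judged:
On the way, in this order (a step that is already met when the one before it is completed fails the run):
1. the yoke stands in the tote, let go, and the button has not been pressed (x of yoke in the frame of tote_in between -0.1 and 0.1 m and y of yoke in the frame of tote_in between -0.08 and 0.08 m and z of yoke in the frame of tote_in below 0.004 m and angle between yoke's own z axis and vertical below 0.07 rad and value of joint stop_press below 0.0015 m and linear speed of yoke below 0.02 m/s and contact force between yoke and the fingers below 0.1 N), for 0.2 s.
2. the button is pressed fully down (value of joint stop_press above 0.005 m), for 0.1 s.
3. the head has been turned clockwise and has come up (value of joint stop_turn above 0.5 rad and value of joint stop_press below 0.0015 m), for 0.1 s.
At the end, for the whole second after the job is handed in: The yoke stands at rest on its legs on the floor of the tote (tilted under 0.07 rad, not over 4 mm above the floor), released, and the mushroom head is up again (within 1.5 mm) (all of step 1); the robot touches nothing.
It fails at once if a bystander is moved by more than 25 mm or tipped (distance of any of gauge, bushing, driver, bracket, oil, cup from where it was at the start of the episode above 0.025 m or angle between any of gauge, bushing, driver, bracket, oil, cup's own z axis and vertical above 0.5 rad).
It fails at once if the button is pressed before the yoke has been taken off the panel (value of joint stop_press above 0.003 m and horizontal distance between yoke and stop_axis below 0.09 m).
It fails at once if the yoke is dropped or slammed down: it moves at over 0.5 m/s just above the tote's floor (underside within 15 mm of it) (linear speed of yoke above 0.5 m/s and horizontal distance between yoke and tote_in below 0.13 m and z of yoke in the frame of tote_in below 0.015 m).
It also fails if it takes over 64 s, if anything falls off the work surface, if the arm or the gripper's body presses on something with over 40 N, if the wrist force passes 120 N, or if a joint passes its speed limit or range.

## Working session

There is one attempt and no reset: what is moved stays moved. The work goes in short steps, Python scripts to look and compute and a tool call to move; the robot and the scene stay as the last step left them, time stands still between calls to the robot, and variables do not carry over. Pictures are saved under pics/ and viewed, at most 10 in all, crops included, and the job is handed in when it is done.

Besides the shell and the picture viewer there is one more tool, called after ">>>" by a JSON object that holds its "method" and its "body". step_arm: Moves the arm, as the interface text tells. Its arguments: {"type":"object","properties":{"commands":{"type":"array"}},"required":["commands"]}

```bash
mkdir -p pics; cat > h.py <<'E'
import numpy as np, cv2, pickle
from bench import bot
def pts(f, mask):
    v,u=np.nonzero(mask & (f["z_map"]>0)); z=f["z_map"][v,u]
    K=np.array([[f["fx"],0,f["cx"]],[0,f["fy"],f["cy"]],[0,0,1]])
    n=cv2.undistortPoints(np.stack([u,v],1).astype(np.float64)[:,None],K,np.array(f["dist_coeffs"],float))[:,0]
    c=np.c_[n*z[:,None],z]
    return (c-np.array(f["t"]))@np.array(f["R"]), u, v
def proj(f,X):
    K=np.array([[f["fx"],0,f["cx"]],[0,f["fy"],f["cy"]],[0,0,1]])
    return cv2.projectPoints(np.atleast_2d(X).astype(float),cv2.Rodrigues(np.array(f["R"],float))[0],np.array(f["t"],float),K,np.array(f["dist_coeffs"],float))[0][:,0]
E
python3 - <<'E'
from h import *
s=bot.state(); print(s)
for n in ("top","side"):
    f=bot.grab_frame(n); cv2.imwrite(f"pics/{n}0.png",f["image"]); pickle.dump(f,open(n+"0.pkl","wb"))
    print(n,np.round(f["R"],3).tolist(),np.round(f["t"],3),(f["z_map"]>0).mean())
    for t in ("yoke","panel","stop_top","tote_in","gauge","bushing","driver","bracket","oil","cup"):
        for r in bot.regions_of(f,t):
            X=pts(f,r["pixels"])[0]
            print(t,round(r["conf"],2),r["box"],np.round(np.median(X,0),3) if len(X) else None, np.round(np.percentile(X,[2,98],axis=0),3).tolist() if len(X) else None)
E
```

```text
{'time_s': 0.0, 'joint_pos': array([ 1.60463531e+00,  3.85573907e-01,  6.58235052e-03, -4.73540921e-04,
       -1.19401779e+00, -2.58598826e-01]), 'qd': array([-0.00140995,  0.0004412 , -0.00147271, -0.00095226, -0.00022694,
       -0.00040567]), 'joint_efforts': array([ 1.39859912e-03, -3.90658915e+01,  1.87408483e+01,  4.21994403e+00,
        1.11012973e-02, -1.75497066e-04]), 'position': array([0.13915178, 0.60867223, 0.22143591]), 'orientation': array([ 3.11950546e+00, -3.52329071e-01, -1.77374317e-04]), 'wrist_force': array([ 0.27322199,  0.77329293, -0.36901563]), 'wrist_torque': array([ 0.0050384 ,  0.00279084, -0.04907014]), 'finger_force': 0.0, 'finger_gap': 1.0035604934442002}
top [[-0.027, -0.999, 0.018], [-0.991, 0.024, -0.131], [0.131, -0.021, -0.991]] [-0.015  0.579  1.241] 0.995927734375
yoke 0.96 [364.6, 217.5, 44.3, 60.7] [ 0.531 -0.175  0.136] [[0.479, -0.217, 0.08], [0.586, -0.14, 0.172]]
yoke 0.76 [276.5, 187.1, 48.2, 57.2] [0.624 0.018 0.066] [[0.573, -0.035, 0.031], [0.679, 0.069, 0.102]]
yoke 0.56 [274.0, 305.8, 46.7, 54.9] [0.346 0.03  0.067] [[0.291, -0.015, 
[... 1276 characters left out ...]
013] [[0.421, 0.123, 0.002], [0.653, 0.338, 0.055]]
gauge 0.73 [260.4, 251.8, 19.3, 30.4] [ 0.462 -0.003  0.035] [[0.451, -0.009, 0.004], [0.475, 0.011, 0.061]]
bushing 0.56 [399.2, 332.4, 16.6, 20.5] [ 0.592 -0.295  0.088] [[0.583, -0.304, 0.073], [0.605, -0.281, 0.095]]
driver 0.84 [196.6, 387.1, 114.9, 47.9] [ 0.375 -0.275  0.022] [[0.255, -0.286, 0.007], [0.428, -0.261, 0.027]]
bracket 0.77 [151.9, 208.6, 53.3, 17.3] [0.338 0.257 0.011] [[0.279, 0.223, 0.0], [0.393, 0.293, 0.027]]
oil 0.75 [361.4, 154.0, 27.2, 56.4] [0.766 0.105 0.069] [[0.749, 0.093, 0.007], [0.791, 0.128, 0.131]]
cup 0.64 [407.9, 213.9, 38.5, 49.3] [ 0.776 -0.08   0.055] [[0.743, -0.112, 0.003], [0.815, -0.042, 0.081]]
```

View pics/top0.png

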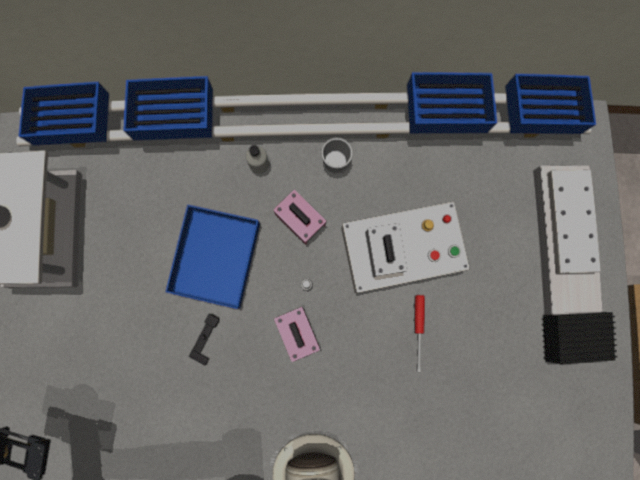

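View pics/side0.png

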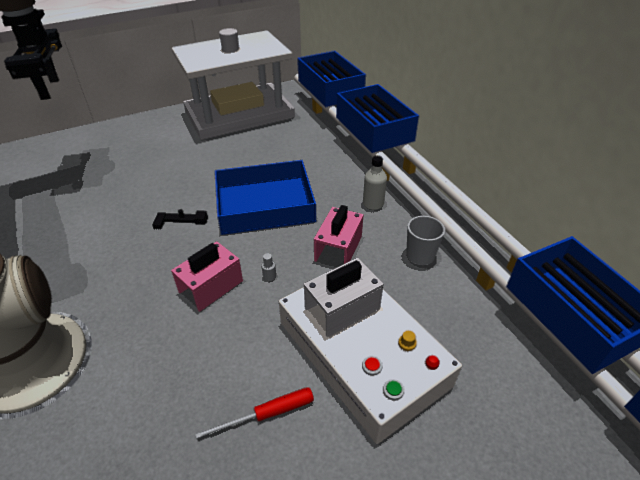

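```bash
cat > m.py <<'E'
from h import *
def rect(P):
    r=cv2.minAreaRect((P[:,:2]*1000).astype(np.float32)); return np.round(r[0],1),np.round(r[1],1),round(r[2],1)
def band(P,lo,hi,box):
    return P[(P[:,2]>lo)&(P[:,2]<hi)&(P[:,0]>box[0])&(P[:,0]<box[1])&(P[:,1]>box[2])&(P[:,1]<box[3])]
def clean(P,res=.004,n=2):
    from scipy.spatial import cKDTree
    d=cKDTree(P[:,:2]).query(P[:,:2],k=5)[0][:,-1]; return P[d<.006]
E
python3 - <<'E'
from m import *
for n in ("top","side"):
    f=pickle.load(open(n+"0.pkl","rb")); P=pts(f,np.ones((480,640),bool))[0]
    for nm,lo,hi,b in (("rib",.155,.18,(.45,.62,-.24,-.11)),("plate",.126,.146,(.45,.62,-.24,-.11)),("panel",.060,.078,(.42,.67,-.41,-.07)),("toterim",.045,.065,(.40,.68,.10,.36)),("totefloor",-.005,.012,(.45,.63,.16,.31))):
        Q=clean(band(P,lo,hi,b)); print(n,nm,len(Q),*rect(Q),"z",np.round(np.median(Q[:,2]),4))
    x,y=np.int32(proj(f,[.531,-.182,.13])[0]); im=f["image"][y-50:y+50,x-60:x+60]
    cv2.imwrite(f"c_{n}.png",cv2.resize(im,None,fx=5,fy=5,interpolation=cv2.INTER_CUBIC))
a=cv2.imread("c_top.png");b=cv2.imread("c_side.png");cv2.imwrite("pics/crop.png",cv2.resize(np.vstack([a,b]),(480,800))[:600] if 0 else cv2.resize(np.hstack([a,b]),(800,333)))
E
```

```text
top rib 223 [ 533.4 -180.2] [60.  17.2] 7.8 z 0.1691
top plate 1328 [ 533.3 -180.1] [110.4  73.8] 7.9 z 0.136
top panel 6049 [ 547. -236.] [171.8 280.6] 9.7 z 0.07
top toterim 690 [536.7 232.3] [182.3 221.4] 75.7 z 0.0539
top totefloor 4147 [540.1 235.1] [149.8 179.9] 89.9 z 0.004
side rib 473 [ 534.5 -181.1] [60.5 17.6] 8.9 z 0.1689
side plate 1923 [ 534.5 -180.1] [112.6  74.3] 7.5 z 0.1362
side panel 10724 [ 547.4 -236.8] [171.5 280.9] 10.0 z 0.0702
side toterim 995 [536.7 230.9] [184.8 220.4] 76.4 z 0.0524
side totefloor 1920 [539.9 235.2] [179.8 149.8] 0.1 z 0.0043
```

View pics/crop.png

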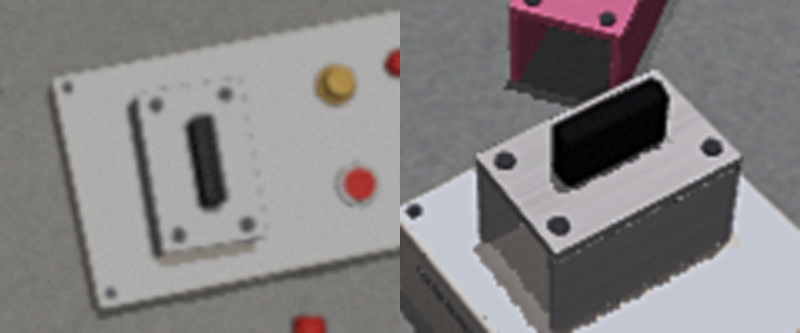

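The job's yoke is the grey one with the black rib on the white panel, at top-view pixel (386,248) and side-view pixel (342,297). The look-alikes are the two pink yokes, at (300,216) and (297,334) in the top view and (338,235) and (207,273) in the side view. The close crop confirms the grey body and the open ends astride the stop.

```bash
cat > d.py <<'E'
import sys
from h import *
from scipy.spatial.transform import Rotation as R
s=bot.state(); p=s["position"]; T=R.from_rotvec(s["orientation"])
M=T.as_matrix(); print("t",round(s["time_s"],2),"p",np.round(p,4),"phi",round(np.arctan2(M[1,0],M[0,0]),4),"q",np.round(s["joint_pos"],2),"F",np.round(s["wrist_force"],1),"gap",round(s["finger_gap"],3))
for a in sys.argv[1:]:
    v=list(map(float,a.split(","))); c=np.cos(v[3]);n=np.sin(v[3])
    G=np.array([[c,n,0],[n,-c,0],[0,0,-1]])
    print(a,"->cm",np.round(M.T@(np.array(v[:3])-p)*100,2),"rot",np.round(R.from_matrix(M.T@G).as_rotvec(),3))
E
python3 d.py .5,.25,.27,.138
```

```text
t 1.1 p [0.1393 0.6093 0.2226] phi -0.2248 q [ 1.6   0.38  0.01 -0.   -1.19 -0.26] F [0.2 0.  0.5] gap 1.0
.5,.25,.27,.138 ->cm [43.17 26.98 -4.75] rot [-0.     0.    -0.363]
```

>>> {"method": "step_arm", "body": {"commands": [{"dx": 5,"dy": 3.1,"dz": -4.7,"az": -0.1},{"dx": 10,"dy": 6.2,"dz": -4.7,"az": -0.2},{"dx": 15,"dy": 9.4,"dz": -4.7,"az": -0.36},{"dx": 20,"dy": 12.5,"dz": -4.7,"az": -0.36},{"dx": 25,"dy": 15.6,"dz": -4.7,"az": -0.36},{"dx": 30,"dy": 18.8,"dz": -4.7,"az": -0.36},{"dx": 35,"dy": 21.9,"dz": -4.7,"az": -0.36},{"dx": 40,"dy": 25,"dz": -4.7,"az": -0.36},{"dx": 43.2,"dy": 27,"dz": -4.7,"az": -0.36},{"dx": 43.2,"dy": 27,"dz": -4.7,"az": -0.36},{"dx": 43.2,"dy": 27,"dz": -4.7,"az": -0.36},{"dx": 43.2,"dy": 27,"dz": -4.7,"az": -0.36},{"dx": 43.2,"dy": 27,"dz": -4.7,"az": -0.36}]}}

```text
invalid input at $.commands[0]: expected keys gripper, dx, dy, dz, ax, ay, az
```

```bash
python3 d.py .534,-.180,.235,.138
```

```text
t 1.1 p [0.1393 0.6093 0.2226] phi -0.2248 q [ 1.6   0.38  0.01 -0.   -1.19 -0.26] F [0.2 0.  0.5] gap 1.0
.534,-.180,.235,.138 ->cm [56.07 68.14 -1.25] rot [-0.     0.    -0.363]
```

>>> {"method": "step_arm", "body": {"commands": [{"gripper": 8.7,"dx": 5,"dy": 3.1,"dz": -4.7,"ax": 0,"ay": 0,"az": -0.1},{"gripper": 8.7,"dx": 10,"dy": 6.2,"dz": -4.7,"ax": 0,"ay": 0,"az": -0.2},{"gripper": 8.7,"dx": 15,"dy": 9.4,"dz": -4.7,"ax": 0,"ay": 0,"az": -0.36},{"gripper": 8.7,"dx": 20,"dy": 12.5,"dz": -4.7,"ax": 0,"ay": 0,"az": -0.36},{"gripper": 8.7,"dx": 25,"dy": 15.6,"dz": -4.7,"ax": 0,"ay": 0,"az": -0.36},{"gripper": 8.7,"dx": 30,"dy": 18.8,"dz": -4.7,"ax": 0,"ay": 0,"az": -0.36},{"gripper": 8.7,"dx": 35,"dy": 21.9,"dz": -4.7,"ax": 0,"ay": 0,"az": -0.36},{"gripper": 8.7,"dx": 40,"dy": 25,"dz": -4.7,"ax": 0,"ay": 0,"az": -0.36},{"gripper": 8.7,"dx": 43.2,"dy": 27,"dz": -4.7,"ax": 0,"ay": 0,"az": -0.36},{"gripper": 8.7,"dx": 43.2,"dy": 27,"dz": -4.7,"ax": 0,"ay": 0,"az": -0.36},{"gripper": 8.7,"dx": 43.2,"dy": 27,"dz": -4.7,"ax": 0,"ay": 0,"az": -0.36},{"gripper": 8.7,"dx": 43.2,"dy": 27,"dz": -4.7,"ax": 0,"ay": 0,"az": -0.36}]}}

```text
time_s: 2.3
position: [0.5019, 0.2475, 0.2693]
orientation: [3.134, 0.205, -0.0]
wrist_force: [-1.0, -0.2, -1.0]
finger_gap: 0.995
finger_force: 0.0
```

```bash
python3 d.py .534,-.180,.235,.138
```

```text
t 2.3 p [0.5019 0.2475 0.2693] phi 0.1306 q [ 0.75  0.24 -0.08  0.   -1.25  0.95] F [-1.  -0.2 -1. ] gap 0.995
.534,-.180,.235,.138 ->cm [-2.39 42.8   3.45] rot [ 0.001  0.    -0.007]
```

>>> {"method": "step_arm", "body": {"commands": [{"gripper": 8.7,"dx": -0.3,"dy": 5,"dz": 0,"ax": 0,"ay": 0,"az": -0.007},{"gripper": 8.7,"dx": -0.6,"dy": 10,"dz": 0,"ax": 0,"ay": 0,"az": -0.007},{"gripper": 8.7,"dx": -0.9,"dy": 15,"dz": 0,"ax": 0,"ay": 0,"az": -0.007},{"gripper": 8.7,"dx": -1.2,"dy": 20,"dz": 0,"ax": 0,"ay": 0,"az": -0.007},{"gripper": 8.7,"dx": -1.5,"dy": 25,"dz": 0,"ax": 0,"ay": 0,"az": -0.007},{"gripper": 8.7,"dx": -1.8,"dy": 30,"dz": 0,"ax": 0,"ay": 0,"az": -0.007},{"gripper": 8.7,"dx": -2.1,"dy": 35,"dz": 0,"ax": 0,"ay": 0,"az": -0.007},{"gripper": 8.7,"dx": -2.4,"dy": 40,"dz": 1.5,"ax": 0,"ay": 0,"az": -0.007},{"gripper": 8.7,"dx": -2.4,"dy": 42.8,"dz": 3.4,"ax": 0,"ay": 0,"az": -0.007},{"gripper": 8.7,"dx": -2.4,"dy": 42.8,"dz": 3.4,"ax": 0,"ay": 0,"az": -0.007},{"gripper": 8.7,"dx": -2.4,"dy": 42.8,"dz": 3.4,"ax": 0,"ay": 0,"az": -0.007},{"gripper": 8.7,"dx": -2.4,"dy": 42.8,"dz": 3.4,"ax": 0,"ay": 0,"az": -0.007}]}}

```text
time_s: 3.5
position: [0.5347, -0.1765, 0.2364]
orientation: [3.133, 0.226, 0.002]
wrist_force: [0.2, -0.0, 1.0]
finger_gap: 1.006
finger_force: 0.0
```

```bash
python3 d.py .534,-.180,.141,.138
```

```text
t 3.5 p [ 0.5347 -0.1765  0.2364] phi 0.1439 q [-0.03  0.27 -0.13  0.   -1.17  1.75] F [ 0.2 -0.   1. ] gap 1.006
.534,-.180,.141,.138 ->cm [-0.13  0.33  9.54] rot [ 0.    -0.002  0.006]
```

>>> {"method": "step_arm", "body": {"commands": [{"gripper": 8.7,"dx": 0,"dy": 0,"dz": 2,"ax": 0,"ay": 0,"az": 0},{"gripper": 8.7,"dx": 0,"dy": 0,"dz": 4,"ax": 0,"ay": 0,"az": 0},{"gripper": 8.7,"dx": 0,"dy": 0,"dz": 4,"ax": 0,"ay": 0,"az": 0},{"gripper": 8.7,"dx": 0,"dy": 0,"dz": 4,"ax": 0,"ay": 0,"az": 0},{"gripper": 8.7,"dx": 0,"dy": 0,"dz": 4,"ax": 0,"ay": 0,"az": 0}]}}

```text
time_s: 4.0
position: [0.5352, -0.1771, 0.1973]
orientation: [3.133, 0.225, 0.005]
wrist_force: [0.8, -0.1, -0.5]
finger_gap: 0.999
finger_force: 0.0
```

```bash
python3 d.py .534,-.180,.141,.138
```

```text
t 4.0 p [ 0.5352 -0.1771  0.1973] phi 0.1436 q [-0.03  0.3  -0.19  0.   -1.08  1.75] F [ 0.8 -0.1 -0.5] gap 0.999
.534,-.180,.141,.138 ->cm [-0.18  0.26  5.63] rot [ 0.001 -0.003  0.006]
```

>>> {"method": "step_arm", "body": {"commands": [{"gripper": 8.7,"dx": -0.15,"dy": 0.25,"dz": 1.5,"ax": 0,"ay": 0,"az": 0},{"gripper": 8.7,"dx": -0.15,"dy": 0.25,"dz": 3,"ax": 0,"ay": 0,"az": 0},{"gripper": 8.7,"dx": -0.15,"dy": 0.25,"dz": 4.5,"ax": 0,"ay": 0,"az": 0},{"gripper": 8.7,"dx": -0.15,"dy": 0.25,"dz": 5.5,"ax": 0,"ay": 0,"az": 0},{"gripper": 8.7,"dx": -0.15,"dy": 0.25,"dz": 5.5,"ax": 0,"ay": 0,"az": 0},{"gripper": 8.7,"dx": -0.15,"dy": 0.25,"dz": 5.5,"ax": 0,"ay": 0,"az": 0},{"gripper": 8.7,"dx": -0.15,"dy": 0.25,"dz": 5.5,"ax": 0,"ay": 0,"az": 0}]}}

```text
time_s: 4.7
position: [0.5338, -0.1803, 0.1416]
orientation: [3.133, 0.224, 0.003]
wrist_force: [0.1, -0.5, -0.2]
finger_gap: 1.002
finger_force: 0.0
```

```bash
python3 d.py .534,-.180,.141,.138; python3 - <<'E'
from m import *
f=bot.grab_frame("side"); x,y=np.int32(proj(f,[.531,-.182,.15])[0]); cv2.imwrite("pics/g1.png",cv2.resize(f["image"][y-70:y+70,x-90:x+90],None,fx=4,fy=4))
E
```

```text
t 4.7 p [ 0.5338 -0.1803  0.1416] phi 0.1425 q [-0.04  0.35 -0.26  0.   -0.96  1.75] F [ 0.1 -0.5 -0.2] gap 1.002
.534,-.180,.141,.138 ->cm [ 0.03 -0.03  0.06] rot [ 0.001 -0.002  0.004]
```

View pics/g1.png

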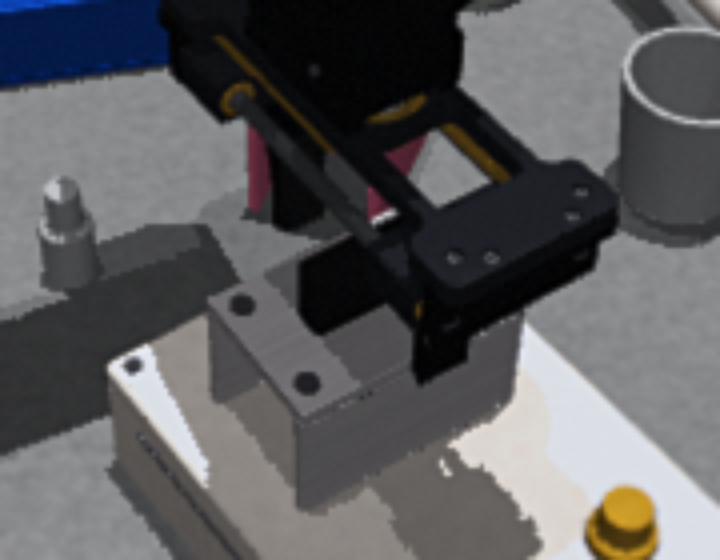

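The crop shows the rib (340,280) between the two open fingers (440,350 and 290,200), with the tips just above the plate. I'll close the gripper.

>>> {"method": "step_arm", "body": {"commands": [{"gripper": 0.5,"dx": 0,"dy": 0,"dz": 0,"ax": 0,"ay": 0,"az": 0},{"gripper": 0.5,"dx": 0,"dy": 0,"dz": 0,"ax": 0,"ay": 0,"az": 0},{"gripper": 0.5,"dx": 0,"dy": 0,"dz": 0,"ax": 0,"ay": 0,"az": 0},{"gripper": 0.5,"dx": 0,"dy": 0,"dz": 0,"ax": 0,"ay": 0,"az": 0},{"gripper": 0.5,"dx": 0,"dy": 0,"dz": 0,"ax": 0,"ay": 0,"az": 0},{"gripper": 0.5,"dx": 0,"dy": 0,"dz": 0,"ax": 0,"ay": 0,"az": 0},{"gripper": 0.5,"dx": 0,"dy": 0,"dz": 0,"ax": 0,"ay": 0,"az": 0},{"gripper": 0.5,"dx": 0,"dy": 0,"dz": 0,"ax": 0,"ay": 0,"az": 0},{"gripper": 0.5,"dx": 0,"dy": 0,"dz": 0,"ax": 0,"ay": 0,"az": 0},{"gripper": 0.5,"dx": 0,"dy": 0,"dz": 0,"ax": 0,"ay": 0,"az": 0}]}}

```text
time_s: 5.75
position: [0.533, -0.1802, 0.1405]
orientation: [3.134, 0.223, -0.0]
wrist_force: [-0.4, 0.9, 0.1]
finger_gap: 0.185
finger_force: 30.0
```

Gripped: gap 0.185 × 87 mm ≈ 16 mm at 30 N. I'll lift it straight up.

>>> {"method": "step_arm", "body": {"commands": [{"gripper": 0.5,"dx": 0,"dy": 0,"dz": -0.5,"ax": 0,"ay": 0,"az": 0},{"gripper": 0.5,"dx": 0,"dy": 0,"dz": -1.5,"ax": 0,"ay": 0,"az": 0},{"gripper": 0.5,"dx": 0,"dy": 0,"dz": -3,"ax": 0,"ay": 0,"az": 0},{"gripper": 0.5,"dx": 0,"dy": 0,"dz": -4.5,"ax": 0,"ay": 0,"az": 0},{"gripper": 0.5,"dx": 0,"dy": 0,"dz": -6,"ax": 0,"ay": 0,"az": 0},{"gripper": 0.5,"dx": 0,"dy": 0,"dz": -7.5,"ax": 0,"ay": 0,"az": 0},{"gripper": 0.5,"dx": 0,"dy": 0,"dz": -9,"ax": 0,"ay": 0,"az": 0},{"gripper": 0.5,"dx": 0,"dy": 0,"dz": -10.5,"ax": 0,"ay": 0,"az": 0},{"gripper": 0.5,"dx": 0,"dy": 0,"dz": -11.5,"ax": 0,"ay": 0,"az": 0},{"gripper": 0.5,"dx": 0,"dy": 0,"dz": -11.5,"ax": 0,"ay": 0,"az": 0}]}}

```text
time_s: 6.75
position: [0.5337, -0.1804, 0.2574]
orientation: [3.133, 0.223, 0.005]
wrist_force: [0.4, 0.7, -2.3]
finger_gap: 0.183
finger_force: 30.0
```

```bash
python3 d.py .537,.232,.255,-.24; python3 - <<'E'
from m import *
for n in ("top","side"):
    f=bot.grab_frame(n); P=pts(f,np.ones((480,640),bool))[0]
    Q=clean(band(P,.105,.135,(.50,.575,-.22,-.145))); print(n,"head",len(Q),*rect(Q),np.round(np.median(Q[:,2]),4)) if len(Q)>5 else print(n,len(Q))
    if n=="side":
        x,y=np.int32(proj(f,[.531,-.182,.18])[0]); cv2.imwrite("pics/g2.png",cv2.resize(f["image"][y-90:y+90,x-100:x+100],None,fx=3,fy=3))
E
```

```text
t 6.75 p [ 0.5337 -0.1804  0.2574] phi 0.1422 q [-0.04  0.25 -0.09  0.   -1.22  1.75] F [ 0.4  0.7 -2.3] gap 0.183
.537,.232,.255,-.24 ->cm [  6.17 -40.78   0.22] rot [ 0.    -0.004  0.382]
top 0
side head 420 [ 537.6 -184.7] [39.5 37.3] 4.2 0.1174
```

View pics/g2.png

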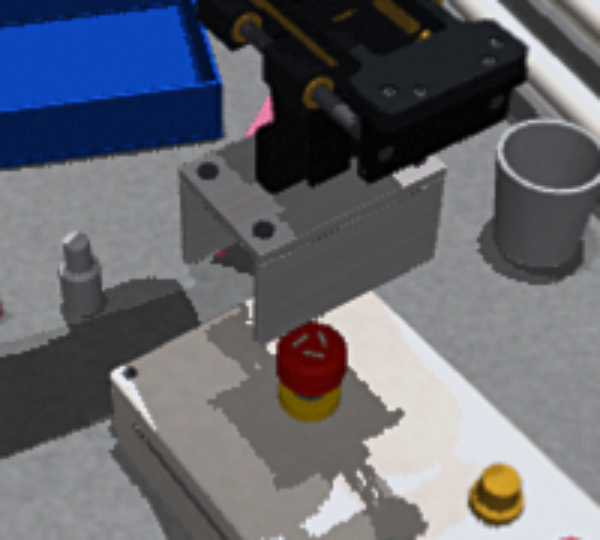

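The yoke hangs level in the fingers (310,240). The red head (312,355) is uncovered and still up, with its top at z≈0.117. Next is the carry to the tote.

>>> {"method": "step_arm", "body": {"commands": [{"gripper": 0.5,"dx": 0.4,"dy": -2.5,"dz": 0,"ax": 0,"ay": 0,"az": 0.03},{"gripper": 0.5,"dx": 0.9,"dy": -6,"dz": 0,"ax": 0,"ay": 0,"az": 0.07},{"gripper": 0.5,"dx": 1.5,"dy": -10,"dz": 0,"ax": 0,"ay": 0,"az": 0.11},{"gripper": 0.5,"dx": 2.1,"dy": -14,"dz": 0,"ax": 0,"ay": 0,"az": 0.15},{"gripper": 0.5,"dx": 2.7,"dy": -18,"dz": 0,"ax": 0,"ay": 0,"az": 0.19},{"gripper": 0.5,"dx": 3.3,"dy": -22,"dz": 0,"ax": 0,"ay": 0,"az": 0.23},{"gripper": 0.5,"dx": 3.9,"dy": -26,"dz": 0,"ax": 0,"ay": 0,"az": 0.27},{"gripper": 0.5,"dx": 4.5,"dy": -30,"dz": 0,"ax": 0,"ay": 0,"az": 0.31},{"gripper": 0.5,"dx": 5.1,"dy": -34,"dz": 0,"ax": 0,"ay": 0,"az": 0.35},{"gripper": 0.5,"dx": 5.6,"dy": -37.5,"dz": 0,"ax": 0,"ay": 0,"az": 0.38},{"gripper": 0.5,"dx": 6,"dy": -39.5,"dz": 0,"ax": 0,"ay": 0,"az": 0.38},{"gripper": 0.5,"dx": 6.2,"dy": -40.8,"dz": 0,"ax": 0,"ay": 0,"az": 0.38},{"gripper": 0.5,"dx": 6.2,"dy": -40.8,"dz": 0,"ax": 0,"ay": 0,"az": 0.38},{"gripper": 0.5,"dx": 6.2,"dy": -40.8,"dz": 0,"ax": 0,"ay": 0,"az": 0.38},{"gripper": 0.5,"dx": 6.2,"dy": -40.8,"dz": 0,"ax": 0,"ay": 0,"az": 0.38}]}}

```text
time_s: 8.35
position: [0.5365, 0.2311, 0.2556]
orientation: [3.119, -0.375, -0.001]
wrist_force: [0.3, 0.2, -3.2]
finger_gap: 0.183
finger_force: 30.0
```

```bash
python3 d.py .537,.232,.0745,-.24
```

```text
t 8.35 p [0.5365 0.2311 0.2556] phi -0.2392 q [ 0.68  0.29 -0.04  0.   -1.24  0.65] F [ 0.3  0.2 -3.2] gap 0.183
.537,.232,.0745,-.24 ->cm [ 0.03 -0.11 18.11] rot [0.001 0.    0.001]
```

>>> {"method": "step_arm", "body": {"commands": [{"gripper": 0.5,"dx": 0,"dy": 0,"dz": 1.5,"ax": 0,"ay": 0,"az": 0},{"gripper": 0.5,"dx": 0,"dy": 0,"dz": 3.5,"ax": 0,"ay": 0,"az": 0},{"gripper": 0.5,"dx": 0,"dy": 0,"dz": 5.5,"ax": 0,"ay": 0,"az": 0},{"gripper": 0.5,"dx": 0,"dy": 0,"dz": 7.5,"ax": 0,"ay": 0,"az": 0},{"gripper": 0.5,"dx": 0,"dy": 0,"dz": 9.5,"ax": 0,"ay": 0,"az": 0},{"gripper": 0.5,"dx": 0,"dy": 0,"dz": 11.5,"ax": 0,"ay": 0,"az": 0},{"gripper": 0.5,"dx": 0,"dy": 0,"dz": 13.5,"ax": 0,"ay": 0,"az": 0},{"gripper": 0.5,"dx": 0,"dy": 0,"dz": 15,"ax": 0,"ay": 0,"az": 0},{"gripper": 0.5,"dx": 0,"dy": 0,"dz": 16,"ax": 0,"ay": 0,"az": 0},{"gripper": 0.5,"dx": 0,"dy": 0,"dz": 16.8,"ax": 0,"ay": 0,"az": 0},{"gripper": 0.5,"dx": 0,"dy": 0,"dz": 17.2,"ax": 0,"ay": 0,"az": 0},{"gripper": 0.5,"dx": 0,"dy": 0,"dz": 17.5,"ax": 0,"ay": 0,"az": 0},{"gripper": 0.5,"dx": 0,"dy": 0,"dz": 17.7,"ax": 0,"ay": 0,"az": 0},{"gripper": 0.5,"dx": 0,"dy": 0,"dz": 17.8,"ax": 0,"ay": 0,"az": 0},{"gripper": 0.5,"dx": 0,"dy": 0,"dz": 17.8,"ax": 0,"ay": 0,"az": 0},{"gripper": 0.5,"dx": 0,"dy": 0,"dz": 17.8,"ax": 0,"ay": 0,"az": 0}]}}

```text
time_s: 9.95
position: [0.5367, 0.2326, 0.0779]
orientation: [-3.119, 0.372, -0.001]
wrist_force: [-0.4, -0.3, -4.3]
finger_gap: 0.183
finger_force: 30.0
```

>>> {"method": "step_arm", "body": {"commands": [{"gripper": 0.5,"dx": 0,"dy": 0,"dz": 0.1,"ax": 0,"ay": 0,"az": 0},{"gripper": 0.5,"dx": 0,"dy": 0,"dz": 0.2,"ax": 0,"ay": 0,"az": 0},{"gripper": 0.5,"dx": 0,"dy": 0,"dz": 0.25,"ax": 0,"ay": 0,"az": 0},{"gripper": 0.5,"dx": 0,"dy": 0,"dz": 0.25,"ax": 0,"ay": 0,"az": 0},{"gripper": 0.5,"dx": 0,"dy": 0,"dz": 0.25,"ax": 0,"ay": 0,"az": 0}]}}

```text
time_s: 10.45
position: [0.5366, 0.2324, 0.075]
orientation: [3.119, -0.373, -0.0]
wrist_force: [1.0, -0.5, -4.3]
finger_gap: 0.18
finger_force: 30.0
```

>>> {"method": "step_arm", "body": {"commands": [{"gripper": 0.5,"dx": 0,"dy": 0,"dz": 0.05,"ax": 0,"ay": 0,"az": 0},{"gripper": 0.5,"dx": 0,"dy": 0,"dz": 0.1,"ax": 0,"ay": 0,"az": 0},{"gripper": 0.5,"dx": 0,"dy": 0,"dz": 0.15,"ax": 0,"ay": 0,"az": 0},{"gripper": 0.5,"dx": 0,"dy": 0,"dz": 0.15,"ax": 0,"ay": 0,"az": 0},{"gripper": 0.5,"dx": 0,"dy": 0,"dz": 0.15,"ax": 0,"ay": 0,"az": 0}]}}

```text
time_s: 10.95
position: [0.5367, 0.2325, 0.0745]
orientation: [-3.119, 0.372, -0.001]
wrist_force: [-3.1, -0.5, 6.0]
finger_gap: 0.18
finger_force: 30.0
```

The wrist force has gone to +6 N, so the yoke is on the floor. I'll release it and withdraw straight up.

>>> {"method": "step_arm", "body": {"commands": [{"gripper": 4,"dx": 0,"dy": 0,"dz": 0,"ax": 0,"ay": 0,"az": 0},{"gripper": 6,"dx": 0,"dy": 0,"dz": 0,"ax": 0,"ay": 0,"az": 0},{"gripper": 6,"dx": 0,"dy": 0,"dz": 0,"ax": 0,"ay": 0,"az": 0},{"gripper": 6,"dx": 0,"dy": 0,"dz": 0,"ax": 0,"ay": 0,"az": 0},{"gripper": 6,"dx": 0,"dy": 0,"dz": 0,"ax": 0,"ay": 0,"az": 0},{"gripper": 6,"dx": 0,"dy": 0,"dz": 0,"ax": 0,"ay": 0,"az": 0},{"gripper": 6,"dx": 0,"dy": 0,"dz": -1,"ax": 0,"ay": 0,"az": 0},{"gripper": 6,"dx": 0,"dy": 0,"dz": -3,"ax": 0,"ay": 0,"az": 0},{"gripper": 6,"dx": 0,"dy": 0,"dz": -6,"ax": 0,"ay": 0,"az": 0},{"gripper": 6,"dx": 0,"dy": 0,"dz": -10,"ax": 0,"ay": 0,"az": 0},{"gripper": 6,"dx": 0,"dy": 0,"dz": -14,"ax": 0,"ay": 0,"az": 0},{"gripper": 6,"dx": 0,"dy": 0,"dz": -16,"ax": 0,"ay": 0,"az": 0},{"gripper": 6,"dx": 0,"dy": 0,"dz": -16,"ax": 0,"ay": 0,"az": 0}]}}

```text
time_s: 12.25
position: [0.5384, 0.2334, 0.2387]
orientation: [-3.114, 0.371, -0.012]
wrist_force: [-0.3, 0.6, -0.3]
finger_gap: 0.69
finger_force: 0.0
```

```bash
python3 d.py .5375,-.182,.20,.15; python3 - <<'E'
from m import *
for n in ("top","side"):
    f=bot.grab_frame(n); P=pts(f,np.ones((480,640),bool))[0]
    for nm,lo,hi,b in (("rib",.095,.112,(.45,.62,.13,.33)),("plate",.062,.08,(.45,.62,.13,.33)),("head",.105,.135,(.50,.575,-.22,-.145))):
        Q=band(P,lo,hi,b)
        if len(Q)>20: Q=clean(Q); print(n,nm,len(Q),*rect(Q),np.round(np.median(Q[:,2]),4),np.round(np.percentile(Q[:,2],[5,95]),4))
        if nm=="head":
            c=np.median(Q,0); C=Q[Q[:,2]>.112]; print(np.round((C[:,:2].min(0)+C[:,:2].max(0))/2,4))
    if n=="side": cv2.imwrite("pics/s3.png",f["image"][130:430,130:530])
E
```

```text
t 12.25 p [0.5384 0.2334 0.2387] phi -0.2373 q [ 0.69  0.3  -0.07  0.   -1.19  0.65] F [-0.3  0.6 -0.3] gap 0.69
.5375,-.182,.20,.15 ->cm [ 9.66 40.42  3.66] rot [-0.005 -0.008 -0.387]
top plate 420 [529.7 233.4] [73.9 95.7] 76.7 0.0701 [0.0665 0.0741]
top head 246 [ 537.2 -182.4] [39.1 38.6] 43.0 0.1171 [0.1118 0.1215]
[ 0.5377 -0.1829]
side rib 181 [537.3 231.5] [19.  59.8] 76.5 0.1028 [0.0955 0.1058]
side plate 794 [536.7 229.9] [ 75.8 109.7] 76.3 0.0703 [0.0646 0.0755]
side head 431 [ 538.3 -183.6] [39.7 37.9] 27.2 0.1174 [0.1074 0.1197]
[ 0.5383 -0.1832]
```

View pics/s3.png

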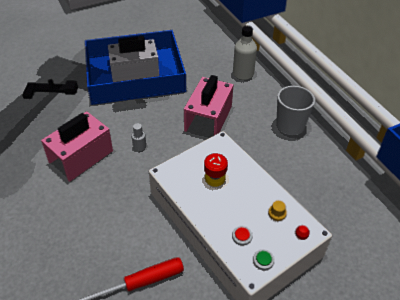

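The yoke stands upright in the tote at crop (135,62), with its plate level at z≈0.070. The mushroom is free at crop (214,165), up, with its axis at (0.538,-0.1825). I'll move above it and shut the fingers.

>>> {"method": "step_arm", "body": {"commands": [{"gripper": 0,"dx": 0.8,"dy": 3.5,"dz": 0,"ax": 0,"ay": 0,"az": -0.06},{"gripper": 0,"dx": 1.9,"dy": 8,"dz": 0,"ax": 0,"ay": 0,"az": -0.12},{"gripper": 0,"dx": 3,"dy": 12.5,"dz": 0,"ax": 0,"ay": 0,"az": -0.18},{"gripper": 0,"dx": 4.1,"dy": 17,"dz": 0,"ax": 0,"ay": 0,"az": -0.24},{"gripper": 0,"dx": 5.2,"dy": 21.5,"dz": 0,"ax": 0,"ay": 0,"az": -0.3},{"gripper": 0,"dx": 6.2,"dy": 26,"dz": 0,"ax": 0,"ay": 0,"az": -0.38},{"gripper": 0,"dx": 7.3,"dy": 30.5,"dz": 0,"ax": 0,"ay": 0,"az": -0.38},{"gripper": 0,"dx": 8.4,"dy": 35,"dz": 0,"ax": 0,"ay": 0,"az": -0.38},{"gripper": 0,"dx": 9.2,"dy": 38.5,"dz": 1,"ax": 0,"ay": 0,"az": -0.38},{"gripper": 0,"dx": 9.7,"dy": 40.4,"dz": 3,"ax": 0,"ay": 0,"az": -0.38},{"gripper": 0,"dx": 9.7,"dy": 40.4,"dz": 5,"ax": 0,"ay": 0,"az": -0.38},{"gripper": 0,"dx": 9.7,"dy": 40.4,"dz": 6,"ax": 0,"ay": 0,"az": -0.38},{"gripper": 0,"dx": 9.7,"dy": 40.4,"dz": 6,"ax": 0,"ay": 0,"az": -0.38},{"gripper": 0,"dx": 9.7,"dy": 40.4,"dz": 6,"ax": 0,"ay": 0,"az": -0.38},{"gripper": 0,"dx": 9.7,"dy": 40.4,"dz": 6,"ax": 0,"ay": 0,"az": -0.38},{"gripper": 0,"dx": 9.7,"dy": 40.4,"dz": 6,"ax": 0,"ay": 0,"az": -0.38}]}}

```text
time_s: 13.95
position: [0.5363, -0.1827, 0.1746]
orientation: [3.133, 0.224, 0.003]
wrist_force: [0.6, -0.3, -0.3]
finger_gap: 0.007
finger_force: 0.0
```

```bash
python3 d.py .538,-.1825,.119,.15  .538,-.1825,.111,.15
```

```text
t 13.95 p [ 0.5363 -0.1827  0.1746] phi 0.1431 q [-0.04  0.32 -0.21  0.   -1.03  1.76] F [ 0.6 -0.3 -0.3] gap 0.007
.538,-.1825,.119,.15 ->cm [0.16 0.   5.56] rot [ 0.    -0.002 -0.007]
.538,-.1825,.111,.15 ->cm [0.16 0.   6.36] rot [ 0.    -0.002 -0.007]
```

>>> {"method": "step_arm", "body": {"commands": [{"gripper": 0,"dx": 0.15,"dy": 0,"dz": 1.5,"ax": 0,"ay": 0,"az": 0},{"gripper": 0,"dx": 0.15,"dy": 0,"dz": 3,"ax": 0,"ay": 0,"az": 0},{"gripper": 0,"dx": 0.15,"dy": 0,"dz": 4.5,"ax": 0,"ay": 0,"az": 0},{"gripper": 0,"dx": 0.15,"dy": 0,"dz": 5.3,"ax": 0,"ay": 0,"az": 0},{"gripper": 0,"dx": 0.15,"dy": 0,"dz": 5.6,"ax": 0,"ay": 0,"az": 0},{"gripper": 0,"dx": 0.15,"dy": 0,"dz": 5.8,"ax": 0,"ay": 0,"az": 0},{"gripper": 0,"dx": 0.15,"dy": 0,"dz": 6,"ax": 0,"ay": 0,"az": 0},{"gripper": 0,"dx": 0.15,"dy": 0,"dz": 6.2,"ax": 0,"ay": 0,"az": 0},{"gripper": 0,"dx": 0.15,"dy": 0,"dz": 6.2,"ax": 0,"ay": 0,"az": 0},{"gripper": 0,"dx": 0.15,"dy": 0,"dz": 6.2,"ax": 0,"ay": 0,"az": 0}]}}

```text
time_s: 14.95
position: [0.5376, -0.183, 0.1124]
orientation: [3.133, 0.224, 0.002]
wrist_force: [-1.5, 1.5, 4.4]
finger_gap: 0.008
finger_force: 2.7
```

>>> {"method": "step_arm", "body": {"commands": [{"gripper": 0,"dx": 0,"dy": 0,"dz": 0.1,"ax": 0,"ay": 0,"az": 0},{"gripper": 0,"dx": 0,"dy": 0,"dz": 0.2,"ax": 0,"ay": 0,"az": 0},{"gripper": 0,"dx": 0,"dy": 0,"dz": 0.2,"ax": 0,"ay": 0,"az": 0},{"gripper": 0,"dx": 0,"dy": 0,"dz": 0.2,"ax": 0,"ay": 0,"az": 0}]}}

```text
time_s: 15.35
position: [0.5378, -0.1832, 0.1122]
orientation: [3.132, 0.225, 0.003]
wrist_force: [-4.8, 2.9, 12.7]
finger_gap: 0.005
finger_force: 6.9
```

The force is up to 12.7 N with z stuck at 0.112, so the button is fully down. I'll back off and open the fingers.

>>> {"method": "step_arm", "body": {"commands": [{"gripper": 0,"dx": 0,"dy": 0,"dz": -1,"ax": 0,"ay": 0,"az": 0},{"gripper": 8.7,"dx": 0,"dy": 0,"dz": -3,"ax": 0,"ay": 0,"az": 0},{"gripper": 8.7,"dx": 0,"dy": 0,"dz": -4,"ax": 0,"ay": 0,"az": 0},{"gripper": 8.7,"dx": 0,"dy": 0,"dz": -4,"ax": 0,"ay": 0,"az": 0},{"gripper": 8.7,"dx": 0,"dy": 0,"dz": -4,"ax": 0,"ay": 0,"az": 0},{"gripper": 8.7,"dx": 0,"dy": 0,"dz": -4,"ax": 0,"ay": 0,"az": 0},{"gripper": 8.7,"dx": 0,"dy": 0,"dz": -4,"ax": 0,"ay": 0,"az": 0},{"gripper": 8.7,"dx": 0,"dy": 0,"dz": -4,"ax": 0,"ay": 0,"az": 0}]}}

```text
time_s: 16.15
position: [0.5369, -0.1828, 0.1489]
orientation: [-3.133, -0.223, 0.002]
wrist_force: [0.1, -0.4, -0.3]
finger_gap: 0.557
finger_force: 0.0
```

```bash
python3 d.py .538,-.1825,.084,.15; python3 - <<'E'
from m import *
f=bot.grab_frame("side"); P=pts(f,np.ones((480,640),bool))[0]
Q=clean(band(P,.1,.125,(.50,.575,-.22,-.145))); print(len(Q),rect(Q),np.histogram(Q[:,2],np.arange(.1,.126,.002)))
E
```

```text
t 16.15 p [ 0.5369 -0.1828  0.1489] phi 0.1421 q [-0.04  0.35 -0.24 -0.   -0.98  1.76] F [ 0.1 -0.4 -0.3] gap 0.557
.538,-.1825,.084,.15 ->cm [ 0.12 -0.02  6.49] rot [-0.     0.001 -0.008]
382 (array([ 536.2, -183.2]), array([35.2, 40.4]), 17.3) (array([ 21,  12,  19,  22,  46, 133, 118,  11,   0,   0,   0,   0]), array([0.1  , 0.102, 0.104, 0.106, 0.108, 0.11 , 0.112, 0.114, 0.116,
       0.118, 0.12 , 0.122, 0.124]))
```

The head is latched at z≈0.112. I'll open fully, straddle it and grip.

>>> {"method": "step_arm", "body": {"commands": [{"gripper": 8.7,"dx": 0.1,"dy": 0,"dz": 0,"ax": 0,"ay": 0,"az": 0},{"gripper": 8.7,"dx": 0.1,"dy": 0,"dz": 0,"ax": 0,"ay": 0,"az": 0},{"gripper": 8.7,"dx": 0.1,"dy": 0,"dz": 0,"ax": 0,"ay": 0,"az": 0},{"gripper": 8.7,"dx": 0.1,"dy": 0,"dz": 0,"ax": 0,"ay": 0,"az": 0},{"gripper": 8.7,"dx": 0.1,"dy": 0,"dz": 1.5,"ax": 0,"ay": 0,"az": 0},{"gripper": 8.7,"dx": 0.1,"dy": 0,"dz": 3,"ax": 0,"ay": 0,"az": 0},{"gripper": 8.7,"dx": 0.1,"dy": 0,"dz": 4.5,"ax": 0,"ay": 0,"az": 0},{"gripper": 8.7,"dx": 0.1,"dy": 0,"dz": 5.8,"ax": 0,"ay": 0,"az": 0},{"gripper": 8.7,"dx": 0.1,"dy": 0,"dz": 6.4,"ax": 0,"ay": 0,"az": 0},{"gripper": 8.7,"dx": 0.1,"dy": 0,"dz": 6.4,"ax": 0,"ay": 0,"az": 0},{"gripper": 8.7,"dx": 0.1,"dy": 0,"dz": 6.4,"ax": 0,"ay": 0,"az": 0},{"gripper": 3.5,"dx": 0.1,"dy": 0,"dz": 6.4,"ax": 0,"ay": 0,"az": 0},{"gripper": 3.5,"dx": 0.1,"dy": 0,"dz": 6.4,"ax": 0,"ay": 0,"az": 0},{"gripper": 3.5,"dx": 0.1,"dy": 0,"dz": 6.4,"ax": 0,"ay": 0,"az": 0},{"gripper": 3.5,"dx": 0.1,"dy": 0,"dz": 6.4,"ax": 0,"ay": 0,"az": 0},{"gripper": 3.5,"dx": 0.1,"dy": 0,"dz": 6.4,"ax": 0,"ay": 0,"az": 0},{"gripper": 3.5,"dx": 0.1,"dy": 0,"dz": 6.4,"ax": 0,"ay": 0,"az": 0},{"gripper": 3.5,"dx": 0.1,"dy": 0,"dz": 6.4,"ax": 0,"ay": 0,"az": 0}]}}

```text
time_s: 18.0
position: [0.5381, -0.1827, 0.0856]
orientation: [-3.134, -0.223, 0.0]
wrist_force: [0.0, 2.9, 1.7]
finger_gap: 0.454
finger_force: 1.9
```

>>> {"method": "step_arm", "body": {"commands": [{"gripper": 2.5,"dx": 0,"dy": 0,"dz": 0,"ax": 0,"ay": 0,"az": 0},{"gripper": 2.5,"dx": 0,"dy": 0,"dz": 0,"ax": 0,"ay": 0,"az": 0},{"gripper": 2.5,"dx": 0,"dy": 0,"dz": 0,"ax": 0,"ay": 0,"az": 0},{"gripper": 2.5,"dx": 0,"dy": 0,"dz": 0,"ax": 0,"ay": 0,"az": 0}]}}

```text
time_s: 18.4
position: [0.5381, -0.1826, 0.0856]
orientation: [-3.133, -0.223, 0.0]
wrist_force: [0.1, 2.0, -0.5]
finger_gap: 0.446
finger_force: 30.0
```

>>> {"method": "step_arm", "body": {"commands": [{"gripper": 2.5,"dx": 0,"dy": 0,"dz": -0.04,"ax": 0,"ay": 0,"az": 0.05},{"gripper": 2.5,"dx": 0,"dy": 0,"dz": -0.09,"ax": 0,"ay": 0,"az": 0.1},{"gripper": 2.5,"dx": 0,"dy": 0,"dz": -0.13,"ax": 0,"ay": 0,"az": 0.15},{"gripper": 2.5,"dx": 0,"dy": 0,"dz": -0.17,"ax": 0,"ay": 0,"az": 0.2},{"gripper": 2.5,"dx": 0,"dy": 0,"dz": -0.21,"ax": 0,"ay": 0,"az": 0.25},{"gripper": 2.5,"dx": 0,"dy": 0,"dz": -0.26,"ax": 0,"ay": 0,"az": 0.3},{"gripper": 2.5,"dx": 0,"dy": 0,"dz": -0.3,"ax": 0,"ay": 0,"az": 0.35},{"gripper": 2.5,"dx": 0,"dy": 0,"dz": -0.34,"ax": 0,"ay": 0,"az": 0.4},{"gripper": 2.5,"dx": 0,"dy": 0,"dz": -0.39,"ax": 0,"ay": 0,"az": 0.45},{"gripper": 2.5,"dx": 0,"dy": 0,"dz": -0.43,"ax": 0,"ay": 0,"az": 0.5},{"gripper": 2.5,"dx": 0,"dy": 0,"dz": -0.47,"ax": 0,"ay": 0,"az": 0.55},{"gripper": 2.5,"dx": 0,"dy": 0,"dz": -0.51,"ax": 0,"ay": 0,"az": 0.6},{"gripper": 2.5,"dx": 0,"dy": 0,"dz": -0.56,"ax": 0,"ay": 0,"az": 0.65},{"gripper": 2.5,"dx": 0,"dy": 0,"dz": -0.6,"ax": 0,"ay": 0,"az": 0.7},{"gripper": 2.5,"dx": 0,"dy": 0,"dz": -0.6,"ax": 0,"ay": 0,"az": 0.74},{"gripper": 2.5,"dx": 0,"dy": 0,"dz": -0.6,"ax": 0,"ay": 0,"az": 0.77},{"gripper": 2.5,"dx": 0,"dy": 0,"dz": -0.6,"ax": 0,"ay": 0,"az": 0.77},{"gripper": 2.5,"dx": 0,"dy": 0,"dz": -0.6,"ax": 0,"ay": 0,"az": 0.77},{"gripper": 2.5,"dx": 0,"dy": 0,"dz": -0.6,"ax": 0,"ay": 0,"az": 0.77}]}}

```text
time_s: 20.3
position: [0.5381, -0.1824, 0.0913]
orientation: [-2.988, 0.969, 0.0]
wrist_force: [-0.1, 3.1, -2.1]
finger_gap: 0.446
finger_force: 30.0
```

```bash
python3 d.py; python3 - <<'E'
from h import *
print(bot.state()["wrist_torque"])
f=bot.grab_frame("side"); x,y=np.int32(proj(f,[.538,-.182,.11])[0]); cv2.imwrite("pics/g4.png",cv2.resize(f["image"][y-60:y+60,x-80:x+80],None,fx=4,fy=4))
m=(cv2.cvtColor(f["image"],cv2.COLOR_BGR2HSV)); m=((m[...,0]<8)|(m[...,0]>172))&(m[...,1]>150)
w=np.zeros_like(m); w[y-30:y+30,x-30:x+30]=1
P=pts(f,m&w)[0]; P=P[(P[:,1]>-.21)&(P[:,1]<-.155)]; print(len(P),np.round(np.percentile(P[:,2],[50,75,90,97]),4))
E
```

```text
t 20.3 p [ 0.5381 -0.1824  0.0913] phi -0.6269 q [-0.04  0.42 -0.31 -0.   -0.85  0.99] F [-0.1  3.1 -2.1] gap 0.446
[ 0.95607976 -0.16707525  0.28622425]Traceback (most recent call last):
  File "<stdin>", line 6, in <module>
    return _quantile_unchecked(
        a, q, axis, out, overwrite_input, method, keepdims, weights)
    return _ureduce(a,
                    func=_quantile_ureduce_func,
    ...<5 lines>...
                    overwrite_input=overwrite_input,
                    method=method)
    r = func(a, **kwargs)
    result = _quantile(arr,
                       quantiles=q,
    ...<2 lines>...
                       out=out,
                       weights=wgt)
    slices_having_nans = np.isnan(arr[-1, ...])
                                  ~~~^^^^^^^^^
IndexError: index -1 is out of bounds for axis 0 with size 0
```

View pics/g4.png

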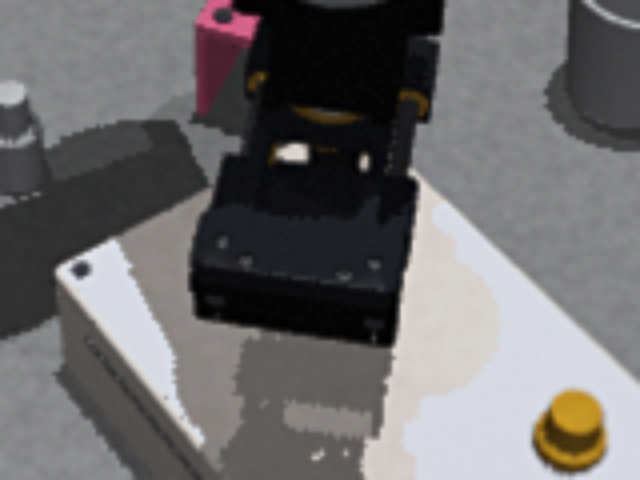

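The gripper hides the head in this view (300,250). The gripper turned 0.77 rad, and 0.29 N m of torque suggests the head is at its turn limit. I'll release it, raise the arm and measure the head's height.

>>> {"method": "step_arm", "body": {"commands": [{"gripper": 8.7,"dx": 0,"dy": 0,"dz": 0,"ax": 0,"ay": 0,"az": 0},{"gripper": 8.7,"dx": 0,"dy": 0,"dz": 0,"ax": 0,"ay": 0,"az": 0},{"gripper": 8.7,"dx": 0,"dy": 0,"dz": 0,"ax": 0,"ay": 0,"az": 0},{"gripper": 8.7,"dx": 0,"dy": 0,"dz": 0,"ax": 0,"ay": 0,"az": 0},{"gripper": 8.7,"dx": 0,"dy": 0,"dz": 0,"ax": 0,"ay": 0,"az": 0},{"gripper": 8.7,"dx": 0,"dy": 0,"dz": 0,"ax": 0,"ay": 0,"az": 0},{"gripper": 8.7,"dx": 0,"dy": 0,"dz": -1,"ax": 0,"ay": 0,"az": 0},{"gripper": 8.7,"dx": 0,"dy": 0,"dz": -3,"ax": 0,"ay": 0,"az": 0},{"gripper": 8.7,"dx": 0,"dy": 0,"dz": -6,"ax": 0,"ay": 0,"az": 0},{"gripper": 8.7,"dx": 0,"dy": 0,"dz": -10,"ax": 0,"ay": 0,"az": 0},{"gripper": 8.7,"dx": 0,"dy": 0,"dz": -14,"ax": 0,"ay": 0,"az": 0},{"gripper": 8.7,"dx": 0,"dy": 0,"dz": -17,"ax": 0,"ay": 0,"az": 0},{"gripper": 8.7,"dx": 0,"dy": 0,"dz": -17,"ax": 0,"ay": 0,"az": 0},{"gripper": 8.7,"dx": 0,"dy": 0,"dz": -17,"ax": 0,"ay": 0,"az": 0}]}}

```text
time_s: 21.75
position: [0.5382, -0.1826, 0.2627]
orientation: [-2.987, 0.97, -0.003]
wrist_force: [-0.3, -0.6, -0.9]
finger_gap: 1.002
finger_force: 0.0
```

```bash
python3 d.py; python3 - <<'E'
from m import *
f=bot.grab_frame("side"); P=pts(f,np.ones((480,640),bool))[0]
Q=clean(band(P,.1,.125,(.50,.575,-.22,-.145))); print(len(Q),rect(Q),np.histogram(Q[:,2],np.arange(.1,.126,.002)))
for nm,lo,hi,b in (("rib",.095,.112,(.45,.62,.13,.33)),("plate",.062,.08,(.45,.62,.13,.33))):
    Q=clean(band(P,lo,hi,b)); print(nm,*rect(Q),np.median(Q[:,2]))
cv2.imwrite("pics/s5.png",f["image"][130:450,130:530])
E
```

```text
t 21.75 p [ 0.5382 -0.1826  0.2627] phi -0.6279 q [-0.04  0.26 -0.07 -0.   -1.24  0.99] F [-0.3 -0.6 -0.9] gap 1.002
467 (array([ 537.2, -184. ]), array([38. , 38.4]), 39.2) (array([ 17,  10,  20,  24,  16,  13,  22,  53, 160, 126,   6,   0]), array([0.1  , 0.102, 0.104, 0.106, 0.108, 0.11 , 0.112, 0.114, 0.116,
       0.118, 0.12 , 0.122, 0.124]))
rib [537.  229.9] [18.4 59.8] 76.9 0.10362428609833123
plate [536.8 230.5] [ 75.5 109.5] 76.3 0.07033731608772585
```

View pics/s5.png

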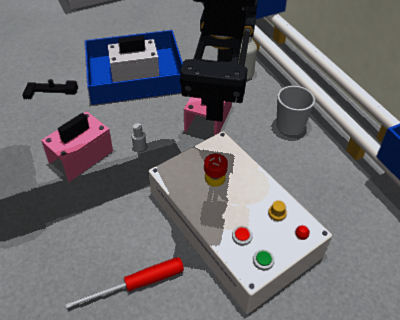

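The head (214,165) is up again at z≈0.118, as it was before the press. The yoke (135,60) stands level in the tote, the bystanders look unmoved, and the arm is clear. I'm handing the job in.

```bash
python3 -c "
from bench import bot
print(bot.job_done())"
```

```text
the job is handed in; nothing more can be done
None
```

I handed the job in at about 22 s: the yoke stands in the tote, the stop button was pressed fully down until it latched, and its head was turned clockwise until it came up again; the hand-in returned no verdict.

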